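Lock the ring press screw with its jam nut

ROBOT

A 6-joint arm with a two-finger parallel gripper is mounted at the origin on the work surface. World frame = base frame: x ahead of the robot, y to its left, z up, the work surface at z = 0. Lengths are in m, angles in rad, forces in N, time in s.
With the tool pointing down it reaches from about 0.35 to 0.975 m from the base axis. Payload 4.9 kg.
Tool frame: the origin (TCP) lies on the centre line of the jaws, within the pads' length; the fingertips stand 8 mm ahead of it and the grasp point (between the pads) lies 11 mm behind it; z points along the fingers, y is the line along which they close (so a half turn about z gives the same grasp; the last joint's range is limited). The gripper opens to 85 mm and grips with 20 to 120 N. Pads are 22 mm wide; open, the fingers measure 114 mm over their backs; the gripper's body (76 mm by 85 mm) begins 54 mm behind the grasp point. The pads swing forward as they close: fully open they stand 13 mm farther back than shut.
Start: joints at [-1.419, 0.053, 1.613, -0, 1.476, -0.119], TCP at [0.167, -0.602, 0.239] pointing down, gripper open.
Joint ranges: [-3.01, 3.01], [-1.01, 2.22], [0.06, 2.58], [-1.02, 4.17], [0.09, 2.62], [-3.14, 3.14]. Speed limits (rad/s): [2.57, 2.57, 3.14, 3.14, 3.14, 3.14].

INTERFACE

Orientations are given as a unit quaternion [x, y, z, w].
In Python, from rig import manip gives the robot as it stands.
- The arm moves only by the shell command python3 -m inch 'ROWS' [OPENING]. ROWS is JSON, a list of rows, each a list of 4 numbers: the shift along the tool's x, y, z in cm, then the turn about the tool's z in rad. A call has 1 to 5 rows; each row shifts and turns the commanded pose from where the row before left it, along the tool's axes as they then stand; what a row does not reach is not made up. A row lasts 1/8 s, in which the tool goes at most 62.5 mm and 10.7 degrees, less where a joint would pass 70% of its speed; a pose out of reach is approached as far as the arm can. A call with a gripper value outside its range is refused whole. OPENING is the opening, from 0 (shut) to 1 (fully open), set as the call begins (- or left out, the last holds). The fingers move at their own pace and stop on an object; the grip force is fixed at half the most. Time passes only in rows, so rows that do not move let the fingers close. It gives the time, the measured TCP pose, the force, the opening and the grip force at its end, in the units of the state.
- manip.sense(): the state, without advancing time (a new reading comes with each control period).
- manip.get_image(name): name is "side" or "top" or "wrist"; returns a dict with "frame" (420x560x3 uint8, blue, green, red), "depth" (420x560 float32, m along the optical axis (not along the pixel's ray), 0 where there is no reading), "fx", "fy", "cx", "cy" (pixels), "k1" (the pictures are not rectified: a ray, as slopes to the right and down, at radius r is drawn at 1 + k1 r^2 times it, then the intrinsics apply), "R" (3x3) and "t" (3): a world point X has camera coordinates R X + t. Camera axes: x right, y down, z forward; pixel columns grow to the right and rows downward; lengths in m; the calibration is good to about 2 mm. A picture is of the moment at which its call begins.
- manip.sign_off(): hands the job in; it is judged then, once.
The state is a dict: "clock": time; "qpos": joint angles; "joint_vel": joint speeds; "joint_torque": joint torques, N m; "tool_pos": TCP position; "tool_rot": TCP orientation; "contact_force": force on the tool from outside, world axes, zero at the start; "torque": the same for the moment, N m; "width": finger opening in m; "grip_force": force on a finger pad.
Only numpy, scipy, OpenCV 4.12 (cv2) and the standard library are available. Lean on these libraries where they do the work, as an engineer would, in place of code of your own. Each camera call takes 0.05 s, during which the arm holds its last target. There are 200 camera calls.

TASK

The depth screw of the little ring press is set and must be locked. Seat the key with the long slot over the screw's bar head, with its tail lying between the two posts of the press so that it holds the screw still, then swing the locknut's lever clockwise (seen from above) until the nut comes up tight, without letting the screw turn along. Leave the key seated and the lever where it stops, and leave the other key where it lies.

Things in the scene. Friction and masses are not known exactly. Their poses are not given: they have to be found in the camera images.
- slot_key_grip (a point): Loose steel key to use; point: centre of its wooden grip block (60 long x 18 wide x 32 mm high), 26 mm above the key's underside. +x runs to the plain tail (14 wide, 10 thick, ends at +80 mm). At the other end a flat frame (84 x 38, 10 thick) with a through slot 68 mm long (along the key), 22 wide, centred at x -75 mm. Lies flat, block up. 0.18 to 0.35 kg.
- eye_key_grip (a point): Wrong key, leave alone: same wooden block and shank, but with a small round eye (38 mm outside, 18 mm hole) in place of the slotted frame, 149 mm long. Point: centre of its block, 26 mm above its underside; +x towards its tail.
- key_rest (a point): Point of the grey press (fixed; base 20 mm thick), 66 mm above the bench, where the slotted key's grip centre lies when seated, key's +x along this frame's +y. Screw axis at y -75 mm. At y +55 mm two round-topped posts, 30 mm gap along x, tops 2 mm above this point; the key's tail lies between them on a rest 26 mm below this point. Play: 5 mm each side at the head, 8 at the tail.
- screw_head (a point): Centre of the rounded top of the screw's T-bar head, on the screw's upright axis, 58 mm above the bench; steel bar 60 mm long along this frame's y (towards the posts), 12 mm wide, 18 mm high, on a 48 mm disc that carries the seated key's frame. The screw turns freely about its axis.
- lever_knob (a point): Upright steel knob (18 mm diameter, top 75 mm above the bench) at the end of the locknut's lever (lever top 33 mm up), 100 mm from the screw axis, on the side away from the posts; point on the knob's axis, 56 mm above the bench. Swings level about the screw axis, below the disc; about 2.5 N at the knob moves it; it stays where left.
- locknut (a joint): Turn of the brass hex locknut relative to the screw, rad, growing clockwise seen from above; 0 to 0.25 at the start, tight at a hard stop at 1.1. The nut drags the screw along unless it is held: its friction on the screw is 0.25 N m, the screw's in the press only 0.08 N m.
- screw (a joint): Turn of the screw in the press, rad, clockwise seen from above; 0 at the start, its bar head then pointing at the gap between the posts. With the key seated it can turn about 0.2 rad in the play.

How it is judged:
By the outcome, as a careful person would: the job done as asked, in the order asked, and still so for the second after the job is handed in, with the robot touching nothing.
It also fails if it takes over 51 s, if anything falls off the work surface, if the arm or the gripper's body presses on something with over 40 N, if the wrist force passes 120 N, or if a joint passes its speed limit or range.

## Working session

There is one attempt and no reset: what is moved stays moved. The work goes in short steps, Python scripts to look and compute and a shell command to move; the robot and the scene stay as the last step left them, time stands still between calls to the robot, and variables do not carry over. Pictures are saved under pics/ and viewed, at most 10 in all, crops included, and the job is handed in when it is done.

```bash
mkdir -p pics; ls; cat > h.py <<'E'
import numpy as np, cv2
from rig import manip
def ray(im,u,v):
    x=(u-im["cx"])/im["fx"]; y=(v-im["cy"])/im["fy"]
    d=np.array([x,y]); s=d.copy()
    for _ in range(20): s=d/(1+im["k1"]*(s@s))
    R=np.array(im["R"]); t=np.array(im["t"])
    return -R.T@t, R.T@np.array([s[0],s[1],1.])
def onz(im,u,v,z):
    o,d=ray(im,u,v); return o+d*(z-o[2])/d[2]
def bydepth(im,u,v):
    o,d=ray(im,u,v); return o+d*float(im["depth"][int(round(v)),int(round(u))])
def cloud(im):
    v,u=np.mgrid[0:420,0:560]
    x=(u-im["cx"])/im["fx"]; y=(v-im["cy"])/im["fy"]; sx,sy=x.copy(),y.copy()
    for _ in range(20):
        k=1+im["k1"]*(sx**2+sy**2); sx,sy=x/k,y/k
    P=np.stack([sx,sy,np.ones_like(sx)],-1)*im["depth"][...,None]
    return (P-np.array(im["t"]))@np.array(im["R"])
E
python3 - <<'E'
from h import *
for n in ("top","side"):
    im=manip.get_image(n); cv2.imwrite(f"pics/{n}0.png",im["frame"])
    np.save(f"{n}0.npy",im,allow_pickle=True)
print(manip.sense())
E
```

```text
pics
{'clock': 0.1, 'qpos': array([-1.41897704e+00,  5.32905317e-02,  1.61418393e+00,  1.92157023e-05,
        1.47598964e+00, -1.18990935e-01]), 'joint_vel': array([-0.00132307, -0.00235854, -0.00375748,  0.00149973, -0.00061479,
        0.00060064]), 'joint_torque': array([-7.77221194e-04, -3.94901311e+01, -3.71367538e+01, -1.76577259e-04,
        3.93589595e-03, -4.96876012e-06]), 'tool_pos': array([ 0.16712123, -0.60166422,  0.23816986]), 'tool_rot': array([ 9.90846416e-01,  1.34990757e-01, -5.79588186e-06, -9.35754469e-04]), 'contact_force': array([-0.15662597, -0.51911738,  0.71058421]), 'torque': array([-0.04087252, -0.01748605,  0.01380359]), 'grip_force': 0.0, 'width': 0.08544006080935078}
```

View pics/top0.png

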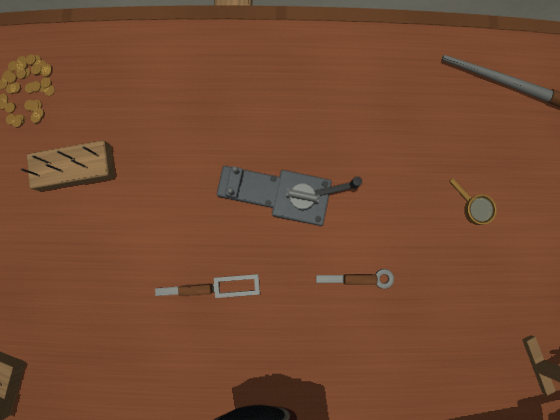

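View pics/side0.png

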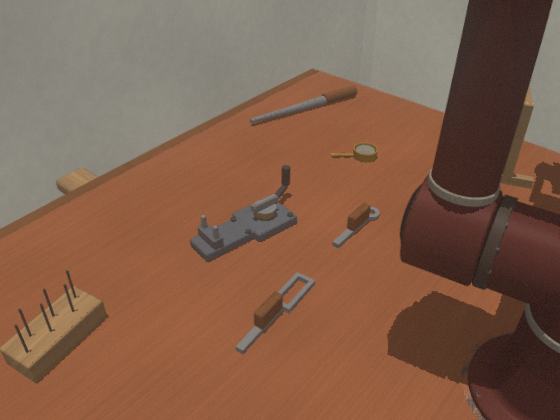

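The top view shows the slotted key with its block at (195,290), tail at (155,292) and frame at (237,286). The eye key is at (360,280). On the press, the screw head is at (303,196), the posts near (233,180) and the knob at (356,184). The side view agrees.

```bash
python3 - <<'E'
from h import *
im=np.load("top0.npy",allow_pickle=True).item()
f=im["frame"]; P=cloud(im); hsv=cv2.cvtColor(f,cv2.COLOR_BGR2HSV)
for n,u,v,z in (("tail",155,292,.005),("block",195,290,.042),("frame",237,286,.01),("screw",303,196,.058),("knob",356,184,.075),("postA",235,172,.068),("postB",231,190,.068)):
    print(n,onz(im,u,v,z).round(4),P[v,u].round(4))
S=hsv[...,1]; 
def grp(mask,name,box,z):
    m=np.zeros_like(mask); x0,y0,x1,y1=box; m[y0:y1,x0:x1]=mask[y0:y1,x0:x1]
    n,l,st,c=cv2.connectedComponentsWithStats(m.astype(np.uint8))
    for i in range(1,n):
        if st[i,4]>15:
            pts=np.argwhere(l==i)[:,::-1].astype(np.float32); r=cv2.minAreaRect(pts)
            print(name,st[i,4],c[i].round(1),np.round(r[0],1),np.round(r[1],1),round(r[2],1),onz(im,*c[i],z).round(4),"rect ctr",onz(im,*r[0],z).round(4))
grp((S<90)&(hsv[...,2]>110),"steel",(140,260,275,310),.01)
grp(P[...,2]>.025,"high",(140,260,275,310),.042)
grp(P[...,2]>.05,"press high",(210,150,375,235),.06)
c=cv2.resize(f[155:235,210:370],None,fx=5,fy=5,interpolation=cv2.INTER_CUBIC); c=cv2.convertScaleAbs(c,alpha=1.6)
cv2.imwrite("pics/press0.png",c[:600,:800])
E
```

```text
tail [0.3963 0.2315 0.005 ] [0.3961 0.2321 0.0025]
block [0.4044 0.1486 0.042 ] [0.4043 0.1487 0.0412]
frame [0.4105 0.0748 0.01  ] [0.4099 0.0755 0.0007]
screw [ 0.5767 -0.0459  0.058 ] [ 0.5768 -0.0459  0.057 ]
knob [ 0.5975 -0.1398  0.075 ] [ 0.5974 -0.1397  0.0757]
postA [0.6175 0.0771 0.068 ] [0.6204 0.0787 0.0507]
postB [0.5848 0.0836 0.068 ] [0.5854 0.084  0.0635]
steel 493 [236.3 285.4] [236.  285.6] [20.6 45.7] 85.5 [0.4116 0.0761 0.01  ] rect ctr [0.4112 0.0767 0.01  ]
steel 180 [166.1 290.8] [166. 291.] [ 8. 22.] 90.0 [0.3993 0.209  0.01  ] rect ctr [0.399  0.2092 0.01  ]
high 332 [194.8 289.7] [194.5 290. ] [10.4 33.5] 85.4 [0.4049 0.149  0.042 ] rect ctr [0.4044 0.1494 0.042 ]
press high 29 [235.2 168.7] [235.3 168.8] [5.7 4.9] 45.0 [0.6248 0.0776 0.06  ] rect ctr [0.6248 0.0775 0.06  ]
press high 99 [355.7 181.1] [355.5 181. ] [10. 11.] 90.0 [ 0.6049 -0.1417  0.06  ] rect ctr [ 0.6051 -0.1413  0.06  ]
press high 30 [230.4 190.1] [230.3 190.1] [5.8 4.9] 63.4 [0.5856 0.0854 0.06  ] rect ctr [0.5857 0.0856 0.06  ]
press high 216 [302.9 194.6] [302.8 194.6] [32.8  6.6] 11.9 [ 0.579  -0.0456  0.06  ] rect ctr [ 0.579  -0.0453  0.06  ]
```

View pics/press0.png

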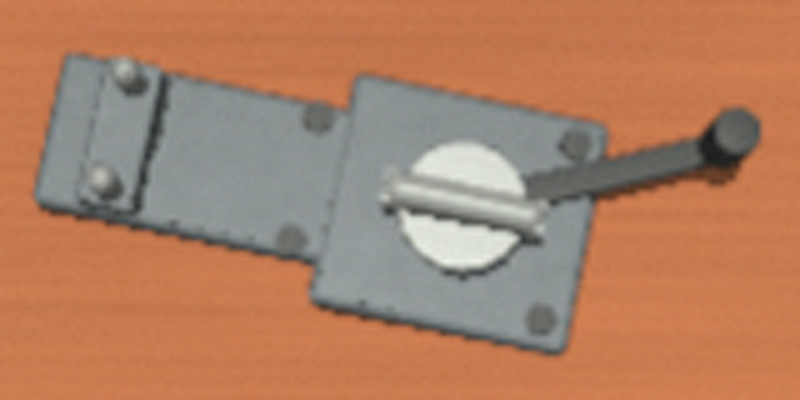

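```bash
cat > go.py <<'E'
import sys, numpy as np
from scipy.spatial.transform import Rotation as Ro
from rig import manip
# go.py x y z yaw(deg of tool x): shift in tool axes (cm), turn about tool z (rad)
s=manip.sense(); R=Ro.from_quat(s["tool_rot"]).as_matrix(); p=np.array(s["tool_pos"])
yaw=np.degrees(np.arctan2(R[1,0],R[0,0]))
print("t",s["clock"],"pos",p.round(4),"yaw",round(yaw,2),"F",np.round(s["contact_force"],1),"w",round(s["width"],4),"grip",s["grip_force"],"q1,6",np.round([s["qpos"][0],s["qpos"][5]],2),"tilt",R[:,2].round(3))
a=list(map(float,sys.argv[1:]))
for i in range(0,len(a),4):
    d=R.T@(np.array(a[i:i+3])-p)*100
    print("shift cm",d.round(2),"turn",round(np.radians((yaw-a[i+3]+180)%360-180),3))
E
python3 go.py 0.45 -0.30 0.2 95.4 0.405 0.149 0.15 95.4
```

```text
t 0.1 pos [ 0.1671 -0.6017  0.2382] yaw 15.52 F [-0.2 -0.5  0.7] w 0.0854 grip 0.0 q1,6 [-1.42 -0.12] tilt [-0.     0.002 -1.   ]
shift cm [ 35.33 -21.49   3.87] turn -1.394
shift cm [ 43.   -65.95   8.95] turn -1.394
```

```bash
python3 -m inch '[[5,-3,0,0],[5,-3,0,0],[5,-3,0,0],[5,-3,0,0],[5,-3,0,0]]' 0.6; python3 -m inch '[[5,-3,0,0],[4,-4,0,0],[1,-5.5,0,0],[1,-5.5,0,0],[1,-5.5,0,0]]'; python3 -m inch '[[1,-5.5,1,0],[1,-5.5,1,0],[1,-5.5,1,0],[1,-5.5,1,0],[1,-5,1,0]]';python3 -m inch '[[0,0,0,-0.175],[0,0,0,-0.175],[0,0,0,-0.175],[0,0,0,-0.175],[0,0,0,-0.175]]'; python3 -m inch '[[0,0,0,-0.175],[0,0,0,-0.175],[0,0,0,-0.17],[0,0,0,0]]'; python3 go.py 0.405 0.149 0.15 95.4
```

```text
clock: 0.72
tool_pos: [0.3688, -0.3891, 0.2389]
tool_rot: [0.991, 0.135, -0.0, -0.0]
contact_force: [1.3, -0.9, -0.9]
width: 0.0512
grip_force: 0.0
clock: 1.35
tool_pos: [0.4201, -0.1304, 0.2387]
tool_rot: [0.991, 0.135, -0.0, -0.0]
contact_force: [0.8, 1.0, 1.7]
width: 0.0514
grip_force: 0.0
clock: 1.98
tool_pos: [0.3959, 0.1431, 0.1888]
tool_rot: [0.991, 0.135, 0.0, 0.0]
contact_force: [0.5, -0.8, -0.5]
width: 0.0515
grip_force: 0.0
clock: 2.6
tool_pos: [0.3963, 0.1413, 0.1888]
tool_rot: [0.839, 0.545, -0.0, -0.0]
contact_force: [-0.6, 0.4, 0.4]
width: 0.0512
grip_force: 0.0
clock: 3.1
tool_pos: [0.3964, 0.1412, 0.1889]
tool_rot: [0.673, 0.739, -0.0, -0.0]
contact_force: [-0.2, 0.7, -0.5]
width: 0.0514
grip_force: 0.0
t 3.1 pos [0.3964 0.1412 0.1889] yaw 95.33 F [-0.2  0.7 -0.5] w 0.0514 grip 0.0 q1,6 [0.16 0.07] tilt [-0.001 -0.    -1.   ]
shift cm [0.7  0.94 3.89] turn -0.001
```

```bash
python3 -m inch '[[0.7,0.9,3,0],[0,0,4,0],[0,0,4,0],[0,0,3,0],[0,0,0,0]]'; python3 go.py 0.405 0.149 0.015 95.4; python3 - <<'E'
from h import *
im=manip.get_image("wrist"); cv2.imwrite("pics/w1.png",im["frame"]); f=im["frame"]; P=cloud(im)
m=(P[...,2]>.036)&(P[...,2]<.047)&(abs(P[...,0]-.405)<.04)&(abs(P[...,1]-.149)<.06)
q=P[m]; print(m.sum(), cv2.minAreaRect(q[:,:2].astype(np.float32)*1000), q.mean(0))
m=(P[...,2]>.006)&(P[...,2]<.015)&(abs(P[...,0]-.41)<.04)&(P[...,1]<.12)&(P[...,1]>.0)
q=P[m]; print(m.sum(), cv2.minAreaRect(q[:,:2].astype(np.float32)*1000), q.mean(0))
E
```

```text
clock: 3.72
tool_pos: [0.4024, 0.1486, 0.0466]
tool_rot: [0.674, 0.739, -0.003, -0.002]
contact_force: [0.3, -0.3, 0.1]
width: 0.0513
grip_force: 0.0
t 3.725 pos [0.4024 0.1486 0.0466] yaw 95.31 F [ 0.3 -0.3  0.1] w 0.0513 grip 0.0 q1,6 [0.18 0.09] tilt [-0.007 -0.001 -1.   ]
shift cm [0.02 0.28 3.16] turn -0.002
4912 ((402.8904724121094, 151.33326721191406), (56.00425338745117, 56.28887939453125), 50.65016174316406) [0.40606855 0.15310033 0.04148159]
1867 ((411.5150146484375, 94.92127227783203), (37.96106719970703, 46.58966827392578), 5.2475481033325195) [0.4107206  0.09739007 0.00956819]
```

View pics/w1.png

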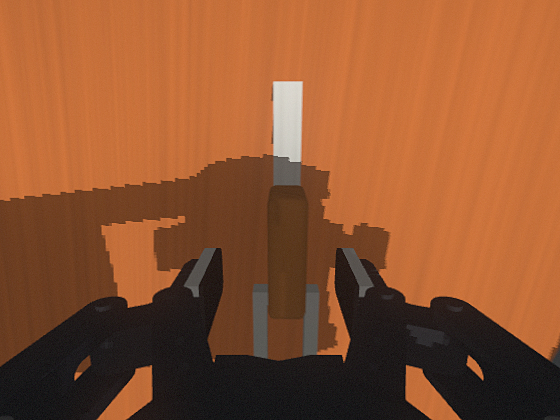

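The wrist view shows the block between the open jaws, columns 268–308 and rows 187–318, with the jaw gap centred near column 280. The tail tip is at row 81. I'll shift +0.3 cm in tool y, go down and grip.

```bash
python3 -m inch '[[0,0.3,1,0],[0,0,1.2,0],[0,0,0.9,0],[0,0,0,0]]'; python3 -m inch '[[0,0,0,0],[0,0,0,0],[0,0,0,0],[0,0,0,0]]' 0; python3 go.py 0.405 0.149 0.12 78.3
```

```text
clock: 4.28
tool_pos: [0.4071, 0.1492, 0.0173]
tool_rot: [0.673, 0.74, -0.001, -0.001]
contact_force: [-0.6, 0.2, 1.0]
width: 0.051
grip_force: 0.0
clock: 4.78
tool_pos: [0.4084, 0.1495, 0.0188]
tool_rot: [0.673, 0.74, 0.0, 0.0]
contact_force: [-1.0, 0.7, 2.9]
width: 0.017
grip_force: 59.4
t 4.775 pos [0.4084 0.1495 0.0188] yaw 95.44 F [-1.   0.7  2.9] w 0.017 grip 59.405436515808105 q1,6 [0.18 0.08] tilt [ 0.001  0.    -1.   ]
shift cm [ -0.02  -0.33 -10.12] turn 0.299
```

```bash
python3 -m inch '[[0,0,-2,0],[0,0,-4,0],[0,0,-4,0],[0,0,-2,0.15],[0,0,0,0.149]]'; python3 go.py 0.5942 0.0281 0.12 78.3; python3 - <<'E'
from h import *
manip.get_image("wrist")
for n in ("wrist","top"):
    im=manip.get_image(n); cv2.imwrite(f"pics/{n}2.png",im["frame"]); np.save(f"{n}2.npy",im,allow_pickle=True)
E
```

```text
clock: 5.4
tool_pos: [0.4089, 0.1495, 0.14]
tool_rot: [0.777, 0.63, 0.002, 0.001]
contact_force: [0.3, 0.1, -3.0]
width: 0.0172
grip_force: 59.1
t 5.4 pos [0.4089 0.1495 0.14  ] yaw 78.03 F [ 0.3  0.1 -3. ] w 0.0172 grip 59.088900089263916 q1,6 [0.18 0.39] tilt [ 0.003  0.001 -1.   ]
shift cm [-8.04 20.64  2.05] turn -0.005
```

```bash
python3 - <<'E'
import cv2,numpy as np
a=cv2.imread("pics/wrist2.png");b=cv2.imread("pics/top2.png")
c=cv2.resize(b[210:350,140:300],None,fx=2.5,fy=2.5)
o=np.zeros((420,800,3),np.uint8); o[:300,:400]=cv2.resize(a,(400,300)); o[:350,400:800]=c[:350]
cv2.imwrite("pics/both2.png",o)
E
python3 - <<'E'
from h import *
for n in("top","wrist"):
    im=np.load(n+"2.npy",allow_pickle=True).item(); P=cloud(im); hsv=cv2.cvtColor(im["frame"],cv2.COLOR_BGR2HSV)
    m=(P[...,2]>.10)&(P[...,2]<.145)&(abs(P[...,0]-.41)<.1)&(abs(P[...,1]-.15)<.15)&(hsv[...,1]<90)&(hsv[...,2]>70)
    k,l,st,c=cv2.connectedComponentsWithStats(m.astype(np.uint8))
    for i in range(1,k):
        if st[i,4]>60:
            q=P[l==i]; r=cv2.minAreaRect(q[:,:2].astype(np.float32)*1000)
            print(n,st[i],c[i].round(1),np.round(r[0],1),np.round(r[1],1),round(r[2],1),q.mean(0).round(4))
E
```

```text
top [202 287  55  33 489] [233.4 302.8] [391.7  78.2] [85.5 37.4] 78.0 [0.3912 0.0706 0.1287]
wrist [ 262   76   35  124 4060] [279. 136.] [420.9 203.9] [51. 14.] 77.7 [0.4212 0.2052 0.1295]
wrist [242 245  13  11 112] [248.7 249.7] [398.8 162.3] [1.1 5. ] 77.9 [0.3988 0.1624 0.14  ]
wrist [303 245  12  10 100] [308.6 249.7] [423.6 157.1] [1.2 4.9] 77.4 [0.4238 0.157  0.1399]
wrist [300 334   9  23 158] [304.3 345.5] [412.2 102.3] [13.   4.1] 76.6 [0.4121 0.1023 0.1296]
wrist [249 336   8  20 137] [252.2 345.6] [386.7 107.5] [12.4  3.6] 76.7 [0.3866 0.1077 0.1296]
```

View pics/both2.png

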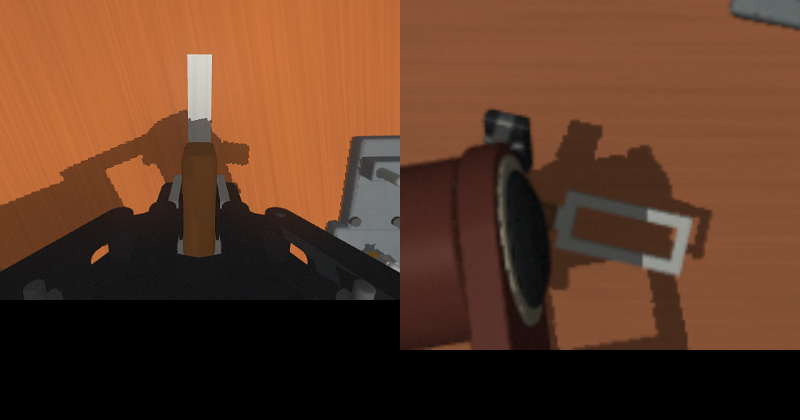

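The wrist view shows the tail straight ahead in the jaws at column ~200 of the half-size picture. The top crop shows the frame clear of the gripper, from (555,190) to (690,275). Next I'll carry the key over the press.

```bash
python3 -m inch '[[-2,5,0,0],[-2,5,0,0],[-2,5,0,0],[-2,5.5,0,0],[0,0,0,0]]'; python3 -m inch '[[0,0,0,0]]'; python3 go.py 0.5952 0.0263 0.115 78.3; python3 - <<'E'
from h import *
for n in("top","wrist"):
    im=manip.get_image(n); cv2.imwrite(f"pics/{n}3.png",im["frame"]); P=cloud(im); hsv=cv2.cvtColor(im["frame"],cv2.COLOR_BGR2HSV)
    lo=(hsv[...,1]<100)&(abs(P[...,0]-.6)<.1)&(abs(P[...,1]-.02)<.14)
    for nm,m in (("key",lo&(P[...,2]>.118)&(P[...,2]<.145)),("posts/bar",lo&(P[...,2]>.054)&(P[...,2]<.072))):
        k,l,st,c=cv2.connectedComponentsWithStats(m.astype(np.uint8))
        for i in range(1,k):
            if st[i,4]>20:
                q=P[l==i]; r=cv2.minAreaRect(q[:,:2].astype(np.float32)*1000)
                print(n,nm,st[i,4],c[i].round(1),np.round(r[0],1),np.round(r[1],1),round(r[2],1),q.mean(0).round(4))
E
```

```text
clock: 6.18
tool_pos: [0.5942, 0.0272, 0.1363]
tool_rot: [0.776, 0.631, -0.001, -0.001]
contact_force: [-0.1, 0.5, -3.1]
width: 0.0175
grip_force: 60.0
clock: 6.3
tool_pos: [0.5914, 0.0296, 0.1367]
tool_rot: [0.775, 0.632, -0.001, -0.001]
contact_force: [-0.4, 0.2, -2.9]
width: 0.0172
grip_force: 60.0
t 6.3 pos [0.5914 0.0296 0.1367] yaw 78.37 F [-0.4  0.2 -2.9] w 0.0172 grip 60.01127064228058 q1,6 [-0.08  0.13] tilt [-0.003  0.001 -1.   ]
shift cm [-0.25  0.44  2.16] turn 0.001
top key 117 [280.3 189.9] [582.9  -3.1] [14.2 38.7] 86.8 [ 0.5783 -0.0045  0.1276]
top key 373 [315.8 194.4] [572.2 -59.6] [49.4 38.5] 78.2 [ 0.5716 -0.0638  0.1269]
top posts/bar 27 [230.2 189.9] [585.9  85.6] [9.6 8.8] 25.0 [0.5854 0.0853 0.0648]
top posts/bar 105 [308.8 195.7] [577.3 -56.3] [34.6 11.8] 78.5 [ 0.5776 -0.0564  0.0569]
wrist key 4080 [278.9 136. ] [603.5  84.4] [51.5 14.2] 78.0 [0.6038 0.086  0.1279]
wrist key 165 [246.2 252.7] [579.1  41.8] [10.4  3.2] 21.7 [0.5807 0.0423 0.1397]
wrist key 125 [308.6 250.7] [606.7  37.8] [1.3 5.1] 81.6 [0.6069 0.0378 0.1394]
wrist key 25 [229.2 261. ] [573.2  40.6] [1.  2.8] 85.2 [0.5731 0.0407 0.1413]
wrist key 88 [322.5 260.7] [612.3  32.6] [1.3 6. ] 71.8 [0.6118 0.0327 0.1407]
wrist key 168 [304.3 345.7] [595.5 -18.7] [16.1  4.2] 76.5 [ 0.5957 -0.0173  0.1279]
wrist key 147 [252.1 345.9] [569.6 -13.8] [15.4  3.9] 80.3 [ 0.5701 -0.0122  0.128 ]
wrist posts/bar 225 [253.1 135.4] [587.6  85.6] [9.6 9.6] 50.9 [0.5878 0.0858 0.0656]
wrist posts/bar 235 [317.7 135. ] [626.4  78. ] [9.4 9.6] 79.7 [0.626  0.0782 0.0653]
```

```bash
python3 -m inch '[[-0.2,0.4,2,0],[0,0,2,0],[0,0,1.2,0],[0,0,0,0],[0,0,0,0]]'; python3 go.py 0.5947 0.0268 0.0595 78.3
```

```text
clock: 7.02
tool_pos: [0.5963, 0.0267, 0.0866]
tool_rot: [0.775, 0.631, 0.0, 0.0]
contact_force: [0.2, 0.0, -3.4]
width: 0.0174
grip_force: 60.2
t 7.025 pos [0.5963 0.0267 0.0866] yaw 78.31 F [ 0.2  0.  -3.4] w 0.0174 grip 60.155428647994995 q1,6 [-0.08  0.12] tilt [ 0.001 -0.    -1.   ]
shift cm [-0.03 -0.16  2.71] turn 0.0
```

```bash
python3 -m inch '[[0,-0.1,0.7,0],[0,0,0.5,0],[0,0,0.5,0],[0,0,0.3,0],[0,0,0,0]]'; python3 go.py 0.5947 0.0268 0.0595 78.3
```

```text
clock: 7.65
tool_pos: [0.5948, 0.027, 0.0659]
tool_rot: [0.775, 0.631, -0.0, -0.0]
contact_force: [-0.2, -0.5, -2.5]
width: 0.0167
grip_force: 60.2
t 7.65 pos [0.5948 0.027  0.0659] yaw 78.31 F [-0.2 -0.5 -2.5] w 0.0167 grip 60.15486001968384 q1,6 [-0.08  0.12] tilt [-0.001  0.    -1.   ]
shift cm [-0.02 -0.    0.64] turn 0.0
```

No contact yet with the underside about 12 mm below the bar top, so the slot is over the bar. I'll go on down.

```bash
python3 -m inch '[[0,0,0.3,0],[0,0,0.2,0],[0,0,0,0],[0,0,0,0]]'; python3 go.py 0.5947 0.0268 0.0595 78.3;  python3 -m inch '[[0,0,0.15,0],[0,0,0,0]]'
```

```text
clock: 8.15
tool_pos: [0.5951, 0.0269, 0.0614]
tool_rot: [0.775, 0.631, 0.0, 0.0]
contact_force: [0.6, 0.4, -3.8]
width: 0.017
grip_force: 60.2
t 8.15 pos [0.5951 0.0269 0.0614] yaw 78.31 F [ 0.6  0.4 -3.8] w 0.017 grip 60.15406250953674 q1,6 [-0.08  0.12] tilt [ 0.  0. -1.]
shift cm [-0.02 -0.03  0.19] turn 0.0
clock: 8.4
tool_pos: [0.5949, 0.0269, 0.0597]
tool_rot: [0.775, 0.631, -0.0, -0.0]
contact_force: [0.4, 0.1, -2.7]
width: 0.0173
grip_force: 60.2
```

```bash
python3 -m inch '[[0,0,0.15,0],[0,0,0,0],[0,0,0,0]]'
```

```text
clock: 8.78
tool_pos: [0.5953, 0.0269, 0.0589]
tool_rot: [0.775, 0.631, 0.0, 0.0]
contact_force: [-1.8, 0.3, 2.3]
width: 0.0173
grip_force: 60.6
```

Contact at z 0.059, so the key is seated. Release, rise and look.

```bash
python3 -m inch '[[0,0,0,0],[0,0,0,0],[0,0,0,0]]' 0.5;  python3 -m inch '[[0,0,-1.5,0],[0,0,-3,0],[0,0,-4,0],[0,0,-2,0],[0,0,0,0]]'; python3 -m inch '[[-6,0,0,0],[-6,0,0,0],[-4,0,0,0],[0,0,0,0]]'; python3 - <<'E'
from h import *
f=[manip.get_image(n) for n in ("top","wrist")]
P=cloud(f[1]); np.save("w4.npy",f[1],allow_pickle=True)
hsv=cv2.cvtColor(f[1]["frame"],cv2.COLOR_BGR2HSV)
print(P[::105,::140,2].round(3))
o=np.zeros((420,800,3),np.uint8); o[:300,:400]=cv2.resize(f[1]["frame"],(400,300)); o[:350,400:]=cv2.resize(f[0]["frame"][130:270,215:375],None,fx=2.5,fy=2.5)
cv2.imwrite("pics/both4.png",cv2.convertScaleAbs(o,alpha=1.5))
E
python3 go.py 0.605 -0.1415 0.16 105
```

```text
clock: 9.15
tool_pos: [0.5952, 0.0269, 0.0584]
tool_rot: [0.775, 0.631, 0.0, 0.0]
contact_force: [-0.4, -0.3, -0.9]
width: 0.0425
grip_force: 0.0
clock: 9.78
tool_pos: [0.5963, 0.0269, 0.1658]
tool_rot: [0.775, 0.631, 0.002, 0.002]
contact_force: [0.1, -0.7, -0.5]
width: 0.0427
grip_force: 0.0
clock: 10.28
tool_pos: [0.561, -0.1317, 0.1611]
tool_rot: [0.777, 0.63, -0.001, -0.001]
contact_force: [-0.7, -0.0, -0.2]
width: 0.0428
grip_force: 0.0
[[-0.    -0.     0.068  0.001]
 [ 0.    -0.001  0.057 -0.001]
 [-0.001  0.002 -0.001  0.   ]
 [-0.     0.208 -0.001  0.209]]
t 10.375 pos [ 0.5618 -0.1294  0.1616] yaw 78.26 F [-0.4 -1.  -0.8] w 0.0425 grip 0.0 q1,6 [-0.36 -0.15] tilt [-0.003  0.001 -1.   ]
shift cm [-0.3   4.48  0.14] turn -0.467
```

View pics/both4.png

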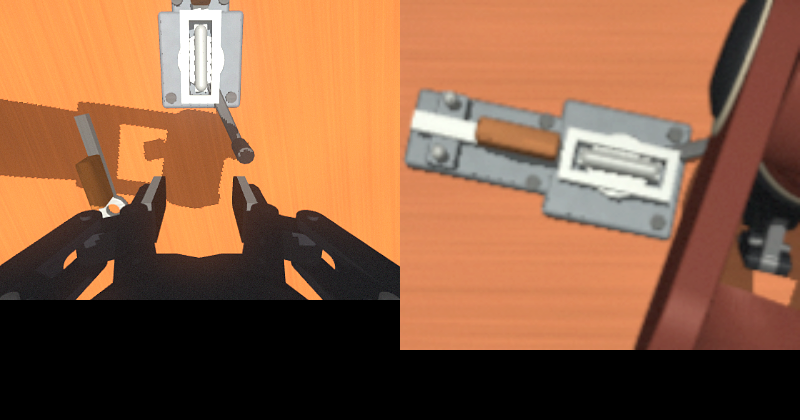

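The key is properly seated: the bar shows through the slot at (615,165) of the right half, and the tail lies between the posts at (440,127). In the left half the knob is at (243,155). Measure the knob and go over it.

```bash
python3 - <<'E'
from h import *
im=np.load("w4.npy",allow_pickle=True).item(); P=cloud(im)
m=(P[...,2]>.068)&(P[...,2]<.08)&(P[...,1]<-.09)&(abs(P[...,0]-.6)<.05)
q=P[m]; print(m.sum(),q.mean(0).round(4),cv2.minEnclosingCircle(q[:,:2].astype(np.float32)*1000))
k=q.mean(0)[:2]; s=np.array([.579,-.0453]); d=s-k; print(np.hypot(*d),np.degrees(np.arctan2(d[1],d[0])))
E
python3 -m inch '[[0,2,0,-0.16],[0.3,2,0,-0.16],[0,0,0,-0.15],[0,0,0,0],[0,0,0,0]]' 0.4; python3 go.py 0.605 -0.1415 0.05 105
```

```text
523 [ 0.6051 -0.1416  0.0741] ((605.5989379882812, -142.5702667236328), 9.00455093383789)
0.0998076184909205 105.16157464732156
clock: 11.0
tool_pos: [0.6021, -0.1307, 0.1628]
tool_rot: [0.607, 0.794, -0.0, -0.0]
contact_force: [-0.3, -1.0, -1.1]
width: 0.0342
grip_force: 0.0
t 11.0 pos [ 0.6021 -0.1307  0.1628] yaw 105.19 F [-0.3 -1.  -1.1] w 0.0342 grip 0.0 q1,6 [-0.33 -0.6 ] tilt [-0.001  0.    -1.   ]
shift cm [-1.12  0.   11.27] turn 0.003
```

```bash
python3 -m inch '[[-1.1,0,3,0],[0,0,3,0],[0,0,3,0],[0,0,2.2,0],[0,0,0,0]]'; python3 -m inch '[[0,0,0,0]]'; python3 go.py 0.605 -0.1415 0.05 105
```

```text
clock: 11.62
tool_pos: [0.6036, -0.1415, 0.049]
tool_rot: [0.607, 0.794, -0.001, -0.002]
contact_force: [-0.8, -0.0, 0.8]
width: 0.0344
grip_force: 0.0
clock: 11.75
tool_pos: [0.606, -0.1425, 0.0525]
tool_rot: [0.607, 0.795, 0.0, 0.001]
contact_force: [0.3, 0.2, -0.3]
width: 0.0341
grip_force: 0.0
t 11.75 pos [ 0.606  -0.1425  0.0525] yaw 105.23 F [ 0.3  0.2 -0.3] w 0.0341 grip 0.0 q1,6 [-0.35 -0.62] tilt [ 0.002 -0.001 -1.   ]
shift cm [ 0.13 -0.07  0.25] turn 0.004
```

Straddling the knob. Swing clockwise along the arc.

```bash
python3 -m inch '[[0.05,-1,0,0.1],[0.05,-1,0,0.1],[0.05,-1,0,0.1],[0,0,0,0]]'; python3 - <<'E'
import numpy as np
from rig import manip
p=np.array(manip.sense()["tool_pos"])[:2]-[.579,-.0453]; print(np.hypot(*p),np.degrees(np.arctan2(p[1],p[0])))
E
python3 go.py
```

```text
clock: 12.25
tool_pos: [0.5763, -0.1462, 0.0532]
tool_rot: [0.719, 0.695, 0.001, 0.001]
contact_force: [-0.1, 0.2, 0.2]
width: 0.034
grip_force: 0.0
0.10092339880697934 -91.52205954028733
t 12.25 pos [ 0.5763 -0.1462  0.0532] yaw 88.1 F [-0.1  0.2  0.2] w 0.034 grip 0.0 q1,6 [-0.37 -0.34] tilt [ 0.003 -0.001 -1.   ]
```

```bash
python3 -m inch '[[0.05,-1,0,0.1],[0.05,-1,0,0.1],[0.05,-1,0,0.1],[0.05,-1,0,0.1]]'; python3 -m inch '[[0,0,0,0]]'; cat > ang.py <<'E'
import numpy as np
from h import *
p=np.array(manip.sense()["tool_pos"])[:2]-[.579,-.0453]; print(np.hypot(*p),np.degrees(np.arctan2(p[1],p[0])))
im=manip.get_image("wrist"); P=cloud(im)
m=(P[...,2]>.068)&(P[...,2]<.08)&(P[...,1]<-.09)&(P[...,0]>.47)&(P[...,0]<.62)
hsv=cv2.cvtColor(im["frame"],cv2.COLOR_BGR2HSV)
k,l,st,c=cv2.connectedComponentsWithStats(m.astype(np.uint8))
for i in range(1,k):
    if st[i,4]>100:
        q=P[l==i].mean(0)[:2]-[.579,-.0453]; print("blob",st[i,4],c[i].round(0),np.hypot(*q).round(4),np.degrees(np.arctan2(q[1],q[0])).round(1))
b=(P[...,2]>.053)&(P[...,2]<.061)&(np.hypot(P[...,0]-.579,P[...,1]+.0453)<.04)
if b.sum()>50: print("bar",cv2.minAreaRect(P[b][:,:2].astype(np.float32)*1000))
cv2.imwrite("pics/w_%d.png"%(100*manip.sense()["clock"]),im["frame"])
E
python3 ang.py
```

```text
clock: 12.75
tool_pos: [0.5387, -0.1371, 0.0533]
tool_rot: [0.843, 0.538, 0.002, 0.002]
contact_force: [3.6, 1.2, 0.6]
width: 0.0341
grip_force: 1.2
clock: 12.88
tool_pos: [0.5378, -0.1368, 0.0527]
tool_rot: [0.842, 0.539, 0.001, 0.001]
contact_force: [-0.1, 0.1, -0.7]
width: 0.0339
grip_force: 0.2
0.10037499556085733 -114.26347727386609
blob 624 [224. 283.] 0.0962 -126.0
blob 2381 [308. 288.] 0.0973 -107.1
bar ((576.0198974609375, -57.41780471801758), (34.28348159790039, 11.669896125793457), 65.11580657958984)
```

```bash
python3 -m inch '[[0.05,-1,0,0.1],[0.05,-1,0,0.1]]'; python3 -m inch '[[0.05,-1,0,0.1]]';python3 -m inch '[[0.03,-0.7,0,0.07]]'; python3 -m inch '[[0,0,0,0]]'; python3 ang.py
```

```text
clock: 13.18
tool_pos: [0.5211, -0.127, 0.0524]
tool_rot: [0.893, 0.451, 0.001, 0.001]
contact_force: [2.6, -0.8, 1.1]
width: 0.0341
grip_force: 1.2
clock: 13.3
tool_pos: [0.5133, -0.1207, 0.0524]
tool_rot: [0.914, 0.406, 0.001, 0.001]
contact_force: [2.5, -0.7, 1.3]
width: 0.0341
grip_force: 1.2
clock: 13.42
tool_pos: [0.5081, -0.1158, 0.0524]
tool_rot: [0.927, 0.374, 0.001, 0.001]
contact_force: [2.3, -0.2, 0.4]
width: 0.0342
grip_force: 1.2
clock: 13.55
tool_pos: [0.5075, -0.1154, 0.052]
tool_rot: [0.927, 0.375, 0.0, 0.001]
contact_force: [1.1, -0.1, 1.1]
width: 0.034
grip_force: 0.4
0.10011853876498923 -135.58667920686727
blob 594 [225. 284.] 0.0955 -147.0
blob 2396 [308. 288.] 0.0965 -128.4
bar ((576.2903442382812, -56.512115478515625), (36.17963409423828, 11.813175201416016), 64.72283935546875)
```

Since the last check the lever moved 21° and the bar stayed put, so the key holds the screw. Continue in small rows to the stop.

```bash
for i in 1 2 3; do python3 -m inch '[[0.03,-0.5,0,0.05]]' | egrep 'pos|contact|grip'; done
```

```text
tool_pos: [0.5045, -0.112, 0.0518]
contact_force: [2.3, -2.4, 1.5]
grip_force: 1.3
tool_pos: [0.5013, -0.1081, 0.0518]
contact_force: [2.2, -2.0, 0.9]
grip_force: 1.3
tool_pos: [0.4983, -0.1041, 0.0518]
contact_force: [1.1, -3.1, 1.6]
grip_force: 1.4
```

```bash
for i in 1 2 3 4; do o=$(python3 -m inch '[[0.02,-0.4,0,0.04]]'); echo "$o" | egrep 'pos|contact'; done; python3 ang.py
```

```text
tool_pos: [0.496, -0.1008, 0.0518]
contact_force: [0.1, -3.0, 1.7]
tool_pos: [0.4939, -0.0974, 0.0518]
contact_force: [0.2, -3.3, 1.4]
tool_pos: [0.492, -0.0939, 0.0517]
contact_force: [0.8, -3.8, 1.8]
tool_pos: [0.4904, -0.0905, 0.0518]
contact_force: [2.0, -7.7, 0.1]
0.09946436501394827 -152.96718110545845
blob 2261 [310. 290.] 0.096 -145.5
bar ((577.0319213867188, -54.6890869140625), (39.252384185791016, 11.801045417785645), 64.4609603881836)
```

```bash
for i in 1 2; do o=$(python3 -m inch '[[0,-0.2,0,0.02],[0,0,0,0]]'); echo "$o" | egrep 'pos|contact|grip'; done; python3 ang.py
```

```text
tool_pos: [0.4903, -0.0898, 0.0518]
contact_force: [3.2, -8.5, -3.4]
grip_force: 4.4
tool_pos: [0.4902, -0.0889, 0.0519]
contact_force: [5.5, -11.6, -6.2]
grip_force: 6.7
0.09897921871694898 -153.83597533956888
blob 2138 [312. 290.] 0.0961 -146.0
bar ((577.1534423828125, -54.095680236816406), (40.29347229003906, 11.939931869506836), 63.80752182006836)
```

The force climbed to 13 N while the knob moved only half a degree, so this is the hard stop. Centre the jaws about the knob, then rise and look.

```bash
python3 -m inch '[[0,0.6,0,0],[0,0.5,0,0],[0,0,0,0],[0,0,0,0]]'; python3 ang.py
```

```text
clock: 15.58
tool_pos: [0.4923, -0.0954, 0.051]
tool_rot: [0.978, 0.207, -0.0, -0.0]
contact_force: [0.2, 0.1, -0.1]
width: 0.034
grip_force: 0.0
0.10014922374858568 -149.97760446696736
blob 633 [333. 285.] 0.098 -137.3
blob 1789 [289. 290.] 0.0963 -146.9
bar ((577.2463989257812, -54.602294921875), (39.49855041503906, 11.991948127746582), 65.42825317382812)
```

```bash
python3 -m inch '[[0,0,-2,0],[0,0,-4,0],[0,0,-5,0],[0,0,-5,0],[0,0,-3,0]]' | grep -E 'pos|contact'; python3 -m inch '[[-3,-4,0,0],[-3,-4,0,0],[-3,-4,0,0],[0,0,0,0],[0,0,0,0]]'| grep -E 'pos|contact'; python3 - <<'E'
from h import *
f=[manip.get_image(n) for n in ("top","side")]
P=cloud(f[0])
for nm,lo,hi,c,r in(("bar",.053,.061,(.579,-.0453),.04),("knob",.07,.08,(.5,-.1),.04),("block",.078,.086,(.594,.028),.05),("posts",.06,.07,(.605,.0815),.03)):
    m=(P[...,2]>lo)&(P[...,2]<hi)&(np.hypot(P[...,0]-c[0],P[...,1]-c[1])<r); q=P[m]
    if len(q)>5: print(nm,len(q),q.mean(0).round(4),cv2.minAreaRect(q[:,:2].astype(np.float32)*1000))
o=np.zeros((420,800,3),np.uint8); o[:300,:400]=f[1]["frame"][120:420,100:500]; o[:350,400:]=cv2.resize(f[0]["frame"][150:290,215:375],None,fx=2.5,fy=2.5)
cv2.imwrite("pics/both9.png",cv2.convertScaleAbs(o,alpha=1.5))
E
```

```text
tool_pos: [0.4933, -0.0957, 0.2446]
contact_force: [1.3, 0.4, -0.9]
tool_pos: [0.3619, -0.0224, 0.2415]
contact_force: [1.1, -0.9, -0.4]
bar 196 [ 0.5796 -0.046   0.0564] ((583.03515625, -48.87297058105469), (74.59260559082031, 24.436767578125), 70.2853775024414)
knob 69 [ 0.495  -0.0977  0.0748] ((494.5176696777344, -96.91150665283203), (15.921218872070312, 14.410950660705566), 1.272674560546875)
block 335 [0.5989 0.0268 0.0813] ((599.187255859375, 26.94098663330078), (59.797203063964844, 18.04881477355957), 75.22754669189453)
posts 50 [0.6053 0.0809 0.0656] ((604.6925048828125, 81.19378662109375), (39.838863372802734, 36.43549346923828), 32.59130096435547)
```

View pics/both9.png

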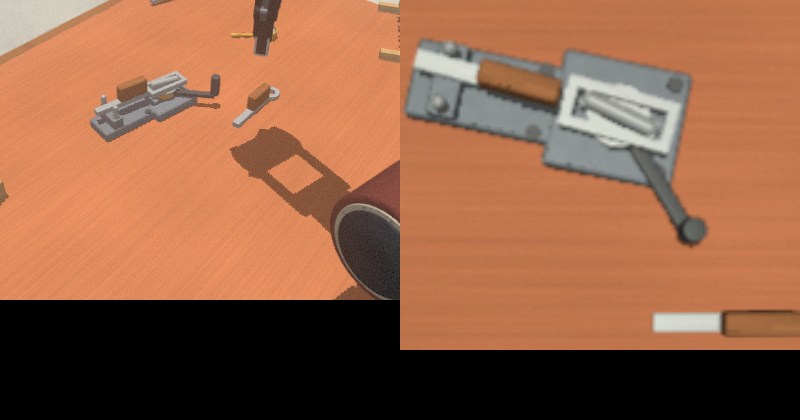

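The key is still flat, its tail against the upper post at (450,55). The bar at (615,112) is turned only as far as the play allows. The lever stands at its stop with the knob at (692,230), and the eye key is where it was. Handing in.

```bash
python3 -c "
from rig import manip
print(manip.sign_off())"
```

```text
the job is handed in; nothing more can be done
None
```

I handed the job in: the slotted key is seated with its tail between the posts, the locknut lever was swung clockwise to its hard stop, and the screw turned only about 0.2 rad, within the key's play. The eye key was left alone.

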